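# Open the toolbox and hold its loaded lift-out tray up level

## Task

Open the toolbox: swing its black lid up and right back until it rests on its stop. Then take the small-parts tray inside by its yellow grip bar, lift it straight up out of the box without tipping it, until its underside is about a hand's breadth (8 cm) above the box's rim, and finish there still holding it, steady and level with every part still in it, so that I can reach the tools underneath. Leave the other things on the bench where they are.

Things in the scene. Friction and masses are not known exactly. Their poses are not given: they have to be found in the camera images.
- toolbox: red plastic toolbox, 150 (x) x 214 (y) x 104 mm high, 4 mm walls, fixed on the bench; its latches are already open. Origin: centre of the underside; x from front (tab, latches, robot side) to back (hinge), y along its length, z up. The tray sits inside on 42 mm high ledges at both ends, 3 mm play all round, top of its bar 8 mm below the lid; tools lie under the tray.
- toolbox_lid (a joint): angle of the flat black lid (158 x 222 x 8 mm, 0.16 kg) about its hinge at the back top edge: 0 shut, grows as it opens, 1.57 upright, 1.85 leaning back on its stop. Little friction, no latch: it falls shut if let go before upright and falls back onto its stop once past upright.
- lid_tab (a point): centre of the yellow pull tab in the middle of the lid's front edge: it sticks out 32 mm forward of the edge, is 36 mm wide (box's y), 10 mm thick, with free air beside and below. The point lies 16 mm forward of the lid's edge, 22 mm in front of the box's front face, 175 mm from the hinge line and 4 mm above it when shut; it swings with the lid
- lid_hinge (a point): middle of the lid's hinge line, which runs along the box's y at rim height (104 mm), 79 mm behind the box's centre
- box_rim (a point): centre of the toolbox's mouth at the height of its rim, 104 mm above the bench; axes as the toolbox
- lift_tray: grey two-bin lift-out tray, 136 (x) x 200 (y) mm, walls 26 mm high, floor 3 mm, about 0.2 kg (0.15 to 0.27) empty. Origin: centre of its underside; z up; axes along those of the toolbox while it is seated. A divider crosses its middle along x, and above the divider runs the yellow grip bar.
- tray_grip (a point): centre of the tray's yellow grip bar: 132 mm long along the tray's x, 14 mm wide (y), 15 mm high, rounded edges, on two 13 mm posts at its ends, open below down to the divider; this point is 46.5 mm above the tray's underside. Beside the bar about 40 mm each side are free for a finger, down to 25 mm above the underside
- bearing_a: ball bearing, 22 mm across, 7 mm high, in the tray's +y bin; origin at its underside
- bearing_b: second such bearing in the same bin
- gear: white printed gear, 53 mm across, 13 mm high, lying in the tray's -y bin; origin at its underside
- knob: teal printed knob, 37 mm across, 19 mm high, in the tray's -y bin; origin at its underside
- glue_stick: standing glue stick, green cap, 30 mm across, 94 mm high, on the bench; origin at its underside
- insert_jar: screw jar with black lid, 47 mm across, 53 mm high, on the bench; origin at its underside
- usb_stick: black memory stick, 72 x 22 x 11 mm, on the bench; origin at its underside

How it is judged:
By the outcome, as a careful person would: the job done as asked, in the order asked, and still so for the second after the job is handed in, while the arm keeps its last pose, push and grip.
It also fails if it takes over 53 s, if anything falls off the work surface, if the arm or the gripper's body presses on something with over 40 N, if the wrist force passes 120 N, or if a joint passes its speed limit or range.

## Robot

A 7-joint arm with a two-finger parallel gripper is mounted at the origin on the work surface; the furniture and walls round the work are solid. World frame = base frame: x ahead of the robot, y to its left, z up, the work surface at z = 0. Lengths are in m, angles in rad, forces in N, time in s.
With the tool pointing down it reaches from about 0.4 to 0.9 m from the base axis. Payload 5.5 kg.
Tool frame: the origin (TCP) lies midway between the tips of the shut fingers; the grasp point (between the pads) lies 19 mm behind it (manip.grip_depth is the distance from the TCP to the grasp point, in m); z points along the fingers, y is the line along which they close (so a half turn about z gives the same grasp; the last joint's range is limited). The gripper opens to 92 mm and grips with 3 to 60 N. Pads are 19 mm wide; open, the fingers measure 130 mm over their backs; the gripper's body (75 mm by 190 mm) begins 47 mm behind the grasp point.
Start: joints at [-1.034, 0.501, -0.427, 1.55, 0.221, 1.138, -0.21], TCP at [0.176, 0.626, 0.227] pointing down, gripper open.
Joint ranges: [-2.88, 2.88], [-0.31, 2.03], [-1.54, 1.56], [0.2, 2.42], [-1.41, 4.55], [0.19, 2.02], [-2.57, 2.57]. Speed limits (rad/s): [2.57, 2.57, 3.14, 3.14, 3.14, 3.14, 3.14].

## Interface

Orientations are given as a unit quaternion [x, y, z, w].
In Python, from bench import manip, effector, viewer gives the robot as it stands. Calls block until the motion is done:
- manip.move_pose(position, orientation): joint-space move of the TCP to a pose.
- manip.servo_line(position, ori=None, vel=0.15): straight line of the TCP; ori=None keeps the orientation; vel is the mean speed in m/s.
- manip.movej(angles): joint-space move.
- effector.open_jaws() and effector.close(f_grip=None): open the fingers fully, or close them until they stop; f_grip is the grip in N (None keeps the last).
- manip.sleep(seconds).
- manip.solve_ik(position, orientation): joint angles nearest the present ones, or None.
- viewer.get_image(name): name is "side" or "top"; returns the picture (384x512x3 uint8, red, green, blue); there is no depth.
- viewer.get_calibration(name): a dict with "vfov" (degrees; the focal length in pixels is half the picture's height over the tangent of half this angle, whatever the lens; pixels are square), "cx", "cy" (the principal point, pixels), "eye" and "attitude" of the camera in the world. Camera axes: x right, y down, z forward; pixel columns grow to the right and rows downward; lengths in m; the calibration is good to about 2 mm. A picture is of the moment at which its call begins. get_calibration takes no time and is no camera call.
A pose or a line that the arm cannot do raises manip.PlanningError and nothing moves.
- manip.hand_in(): hands the job in; it is judged then, once.
Readings, each from a call of its own:
- manip.current_clock(): time.
- manip.current_q(): joint angles.
- manip.current_joint_velocities(): joint speeds.
- manip.current_tau(): joint torques, N m.
- manip.current_tool_pos(): TCP position.
- manip.current_tcp_rot(): TCP orientation.
- manip.current_force(): force on the tool from outside, world axes, zero at the start.
- manip.current_wrist_torque(): the same for the moment, N m.
- manip.current_finger_gap(): finger opening in m.
- manip.current_gripper_force(): force on a finger pad.
Only numpy, scipy, OpenCV 4.12 (cv2) and the standard library are available. Lean on these libraries where they do the work, as an engineer would, in place of code of your own. Each camera call takes 0.05 s, during which the arm holds its last target. There are 200 camera calls.

## Working session

There is one attempt and no reset: what is moved stays moved. The work goes in short steps, each a Python script; the robot and the scene stay as the last script left them, time stands still between calls to the robot, and variables do not carry over. Pictures are saved under pics/ and viewed, at most 10 in all, crops included, and the job is handed in when it is done.

```bash
mkdir -p pics; ls
python3 - <<'E'
from bench import manip, effector, viewer
import cv2
for n in("side","top"):
    c=viewer.get_calibration(n); print(n,c)
    cv2.imwrite(f"pics/{n}0.png",cv2.resize(viewer.get_image(n)[:,:,::-1],(800,600),interpolation=cv2.INTER_CUBIC))
print(manip.current_clock(),manip.current_tcp_rot(),manip.grip_depth)
E
```

```text
pics
side {'vfov': 45.08279957064149, 'cx': 254.8144789435767, 'cy': 191.24345968612172, 'eye': array([0.59801823, 0.89594977, 0.53236147]), 'attitude': array([ 0.00687254,  0.82945551, -0.55839301, -0.01239213])}
top {'vfov': 56.84193459291836, 'cx': 250.83638201978067, 'cy': 190.3825818930727, 'eye': array([ 0.40048147, -0.13479242,  0.92020545]), 'attitude': array([ 0.70917943, -0.69864361,  0.06605687, -0.06780957])}
0.1 [ 1.36482998e-01  9.90641985e-01 -9.09110264e-04 -1.52175414e-04] 0.0188
```

View pics/side0.png

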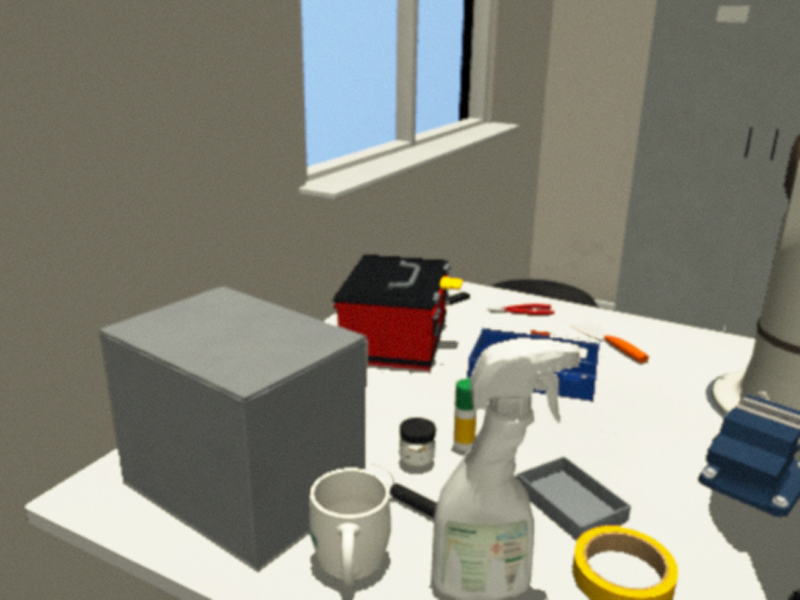

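View pics/top0.png

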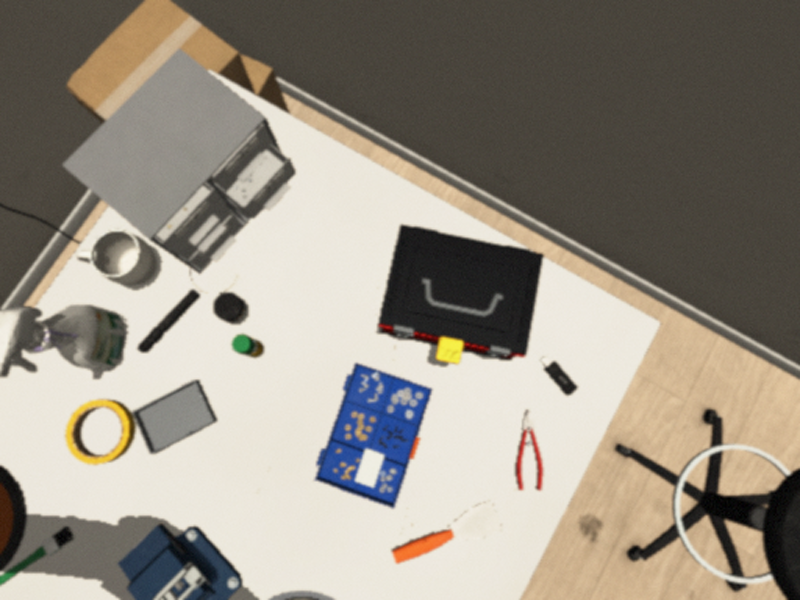

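Side view: the lid is at about (395,280) with its tab at (452,284), partly far away. Top view: the box spans (380–542, 227–357), tab at (449,350). I'll enlarge both.

Run:
```python
from bench import viewer
import cv2
for n,(x,y,w,h,s) in {"side":(208,158,95,82,7),"top":(236,138,118,100,6)}.items():
    im=viewer.get_image(n)[y:y+h,x:x+w,::-1]
    cv2.imwrite(f"pics/{n}1.png",cv2.resize(im,None,fx=s,fy=s,interpolation=cv2.INTER_CUBIC))
```

```text
(no output)
```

View pics/side1.png

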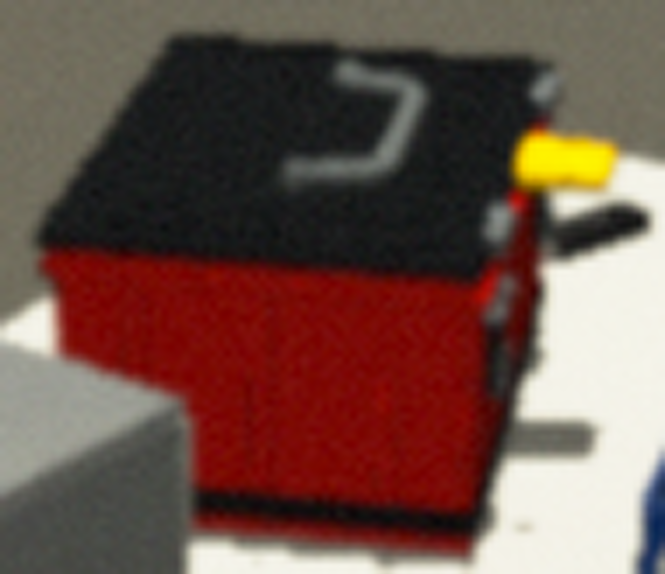

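View pics/top1.png

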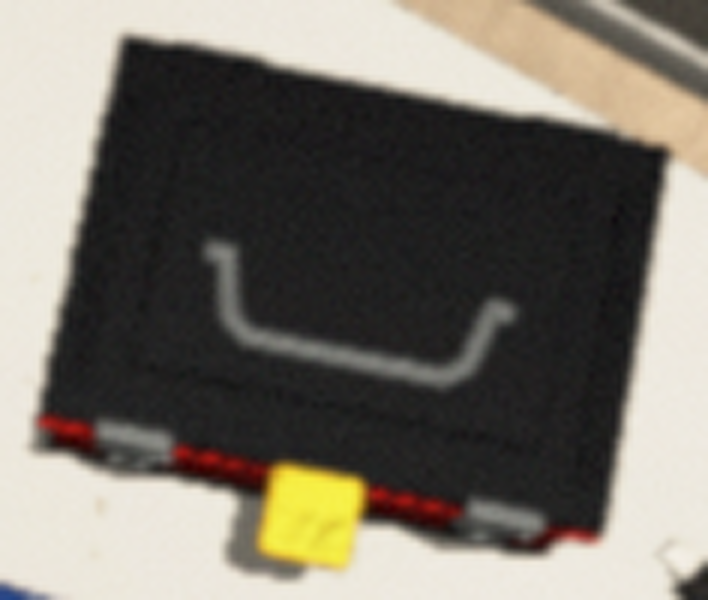

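The side crop shows the lid's top corners at about (45,245), (480,278), (175,38) and (545,62), with the tab at (565,160). The top crop shows the same corners at (45,418), (600,530), (122,38) and (667,150), with the tab corners at (278,465), (365,480), (350,568) and (262,552).

```bash
cat > h.py <<'E'
from bench import manip, effector, viewer
import numpy as np, cv2
from scipy.spatial.transform import Rotation as R
from scipy.optimize import least_squares
def cam(n):
    c=viewer.get_calibration(n); f=192/np.tan(np.radians(c["vfov"]/2))
    K=np.array([[f,0,c["cx"]],[0,f,c["cy"]],[0,0,1]]); r=R.from_quat(c["attitude"]).as_matrix().T
    return K@np.c_[r,-r@c["eye"]]
def proj(P,X):
    h=P@np.append(X,1); return h[:2]/h[2]
def tri(ps,pt):
    X=cv2.triangulatePoints(cam("side"),cam("top"),np.array(ps,float).reshape(2,1),np.array(pt,float).reshape(2,1))[:,0]
    return X[:3]/X[3]
E
python3 - <<'E'
from h import *
S=lambda p:(np.array(p)+.5)/7-.5+[208,158]
T=lambda p:(np.array(p)+.5)/6-.5+[236,138]
# lid top corners in box frame (x,y): back+y, back-y, front+y, front-y
loc=[(79,111),(79,-111),(-79,111),(-79,-111)]
s=[(45,245),(175,38),(480,278),(545,62)]; t=[(122,38),(667,150),(45,418),(600,530)]
for a,b,l in zip(s,t,loc):
    print(l,tri(S(a),T(b)).round(4))
Ps,Pt=cam("side"),cam("top")
tab=[(-79,18),(-79,-18),(-111,-18),(-111,18)]; tt=[(278,465),(365,480),(350,568),(262,552)]
def W(p,l,z): 
    c,q=np.cos(p[2]),np.sin(p[2]); x,y=np.array(l)/1e3; return np.array([p[0]+c*x-q*y,p[1]+q*x+c*y,z])
def res(p):
    r=[]
    for a,b,l in zip(s,t,loc): r+=[*(proj(Ps,W(p,l,p[3]))-S(a)),*(proj(Pt,W(p,l,p[3]))-T(b))]
    for b,l in zip(tt,tab): r+=[*(proj(Pt,W(p,l,p[3]+p[4]))-T(b))]
    return r
p=least_squares(lambda q:[*res(q),(q[4])*100],[.7,-.2,0,.11,0],loss="soft_l1").x
print(p,np.degrees(p[2])); print(np.array(res(p)).reshape(-1,2).round(1))
c=tri(S((563,160)),T((314,517))); print("tab",c,"expected",W(p,(-95,0),.108), "hinge",W(p,(79,0),.104))
E
```

```text
(79, 111) [ 0.6667 -0.1418  0.1078]
(79, -111) [ 0.6249 -0.3566  0.1106]
(-79, 111) [ 0.5164 -0.1142  0.1068]
(-79, -111) [ 0.4761 -0.3258  0.1114]
[ 0.57242302 -0.23526113 -0.19067761  0.10806083  0.00300357] -10.925022395570911
[[-2.5 -0.2]
 [-0.3 -0.6]
 [-1.6  0.5]
 [ 0.7 -0.9]
 [ 0.3 -0. ]
 [-1.3  0.2]
 [ 0.7  0.7]
 [ 1.2  1.2]
 [-0.5  0.4]
 [ 0.5  1.1]
 [ 0.5  0.2]
 [-0.4 -0.4]]
tab [ 0.47911215 -0.21729607  0.1106738 ] expected [ 0.4791448  -0.21725633  0.108     ] hinge [ 0.64999123 -0.25023355  0.104     ]
```

```bash
cat >> h.py <<'E'
C=np.array([.5724,-.2353]); YAW=-.1907
def set_pose(c,y):
    global C,YAW; C,YAW=np.array(c),y
def B(x,y,z):  # box frame (m) -> world
    c,s=np.cos(YAW),np.sin(YAW); return np.array([C[0]+c*x-s*y,C[1]+s*x+c*y,z])
def Q(t):      # tool down, tilted by t forwards (fingertips towards box back), closing along box y
    e1=np.array([np.cos(YAW),np.sin(YAW),0]); e2=np.array([-e1[1],e1[0],0]); z=np.sin(t)*e1-np.array([0,0,np.cos(t)])
    return R.from_matrix(np.c_[np.cross(e2,z),e2,z]).as_quat()
def tabpose(th,tilt,deep=.009):
    x=.079-.175*np.cos(th)+.004*np.sin(th); z=.104+.175*np.sin(th)+.004*np.cos(th)
    return B(x+deep*np.sin(tilt),0,z-deep*np.cos(tilt)),Q(tilt)
TH=np.radians([0,15,30,45,60,75,90,100]); TILT=np.radians([15,15,15,18,22,26,30,32])
E
python3 - <<'E'
from h import *
for a,b in zip(TH,TILT):
    q=manip.solve_ik(*tabpose(a,b)); print(None if q is None else np.round(q,2))
for z in(.0735,.215): 
    q=manip.solve_ik(B(0,0,z),Q(0)); print(None if q is None else np.round(q,2))
# wall foot line at z=0 from the top view (800-px picture)
c=viewer.get_calibration("top");P=cam("top")
for px in((290,85),(475,190),(660,297)):
    uv=(np.array(px)+.5)/1.5625-.5
    print("edge",least_squares(lambda v:proj(P,[v[0],v[1],0])-uv,[.7,-.2]).x)
E
```

```text
[ 0.32  0.31  0.11  2.19 -0.24  0.39  2.01]
[-0.07  0.26  0.55  2.16 -0.4   0.53  2.15]
[-0.17  0.23  0.64  2.09 -0.35  0.64  2.09]
[-0.21  0.21  0.69  2.04 -0.35  0.66  2.07]
[-0.21  0.21  0.68  1.99 -0.38  0.64  2.08]
[-0.06  0.22  0.52  1.94 -0.37  0.6   2.06]
[ 0.33  0.25  0.06  1.88 -0.22  0.51  1.92]
[ 0.36  0.3   0.01  1.84 -0.22  0.46  1.92]
[ 0.24  0.59  0.14  1.76 -0.11  0.8   1.81]
[ 0.09  0.44  0.35  1.67 -0.16  1.07  1.86]
edge [0.9696053  0.06132123]
edge [ 0.77179986 -0.27357   ]
edge [ 0.58507493 -0.58360101]
```

```bash
sed -i 's/\.175\*/.180*/g; s/\[15,15,15,18,22,26,30,32\]/[5,8,12,16,20,25,30,32]/' h.py
python3 - <<'E'
from h import *
p=manip.current_tool_pos(); manip.servo_line([p[0],p[1],.42],vel=.3)
t,q=tabpose(TH[0],TILT[0]); a=t+[-.008,0,.09]
manip.move_pose(a+[0,0,.2],q); print(manip.current_clock())
manip.servo_line(a,vel=.3)
manip.servo_line(t,vel=.1); print(manip.current_clock(),t,manip.current_tool_pos(),manip.current_force())
for n,(x,y,w,h,s) in {"side":(208,138,95,102,5),"top":(236,138,118,100,5)}.items():
    im=viewer.get_image(n)[y:y+h,x:x+w,::-1]; cv2.imwrite(f"pics/{n}2.png",cv2.resize(im,(480,500) if n=="side" else None,fx=s,fy=s,interpolation=cv2.INTER_CUBIC))
a=cv2.imread("pics/side2.png");b=cv2.imread("pics/top2.png")
cv2.imwrite("pics/tab2.png",np.hstack([cv2.resize(a,(380,408)),cv2.resize(b,(420,408))]))
E
```

```text
4.1083
5.975 [ 0.47400113 -0.21630451  0.09903425] [ 0.47440756 -0.21662692  0.09958664] [ 0.98862467 -0.21661001 -0.29074937]
```

View pics/tab2.png

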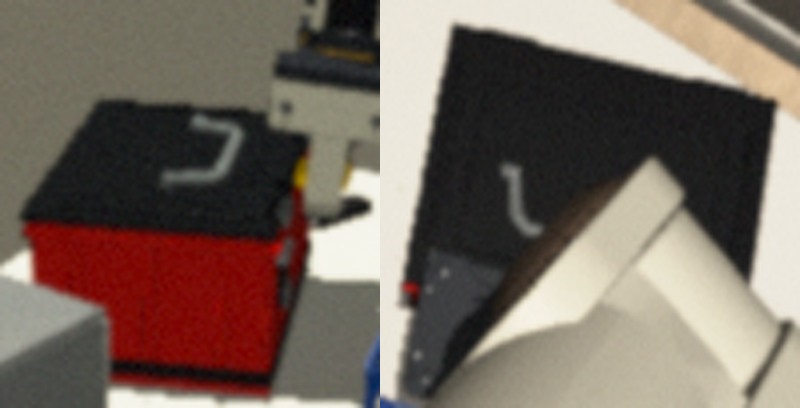

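Left half: the near finger, at (325,180), stands beside the yellow tab, with yellow visible on both sides and no contact with the lid or latches. I'll grip lightly and swing.

Run:
```python
from h import *
effector.close(f_grip=8); print(manip.current_finger_gap(),manip.current_clock())
for a,b in zip(TH[1:],TILT[1:]):
    p,q=tabpose(a,b)
    manip.servo_line(p,q,vel=.1)
    print(round(manip.current_clock(),2),(manip.current_tool_pos()-p).round(4),manip.current_force().round(1),round(manip.current_finger_gap(),4))
    if max(abs(manip.current_force()))>25 or manip.current_finger_gap()<.03: break
cv2.imwrite("pics/side3.png",cv2.resize(viewer.get_image("side")[90:240,190:340,::-1],None,fx=4,fy=4,interpolation=cv2.INTER_CUBIC))
```

```text
0.03634265616834377 6.9833
7.61 [0.0003 0.0004 0.0001] [ 1.   3.4 -0.5] 0.036
8.23 [0.0012 0.     0.0011] [ 2.7  3.1 -2.3] 0.0359
8.86 [ 0.0021 -0.0004  0.0018] [ 4.   3.4 -3.5] 0.0358
9.48 [ 0.0007 -0.0004  0.0007] [ 0.7  4.1 -0.7] 0.0358
10.11 [-0.0004 -0.0005 -0.0003] [ 1.1  0.8 -3.3] 0.0358
10.73 [-0.0005 -0.0009 -0.    ] [-0.2 -0.4 -2.4] 0.0357
11.2 [-0.0002 -0.0011  0.0003] [-0.5 -3.5 -0.7] 0.036
```

View pics/side3.png

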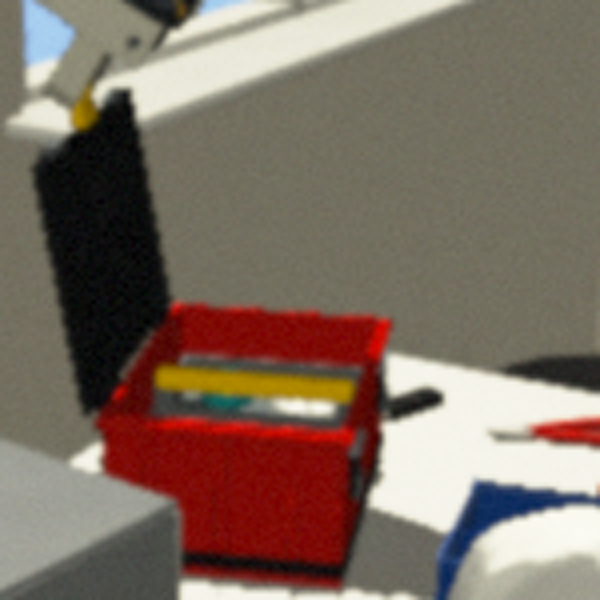

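The lid is up and just past upright, still held by the tab at (85,105). The tray's bar is visible at (255,383). I'll ease it towards the stop, release it and back off, then measure the bar.

Run:
```python
from h import *
t=np.radians(32); p,q=tabpose(np.radians(105),t)
manip.servo_line(p,q,vel=.1); print(manip.current_force().round(1))
effector.open_jaws()
z=R.from_quat(q).as_matrix()[:,2]
manip.servo_line(p-.07*z,vel=.2)
manip.servo_line(B(-.15,.12,.38),Q(0),vel=.35); print(manip.current_clock())
a=cv2.resize(viewer.get_image("side")[90:240,190:310,::-1],None,fx=4,fy=4,interpolation=cv2.INTER_CUBIC)
cv2.imwrite("pics/side4.png",a)
cv2.imwrite("pics/top4.png",cv2.resize(viewer.get_image("top")[108:238,216:366,::-1],None,fx=5,fy=4.6,interpolation=cv2.INTER_CUBIC))
```

```text
[-1.2 -3.9  0.1]
14.0417
```

View pics/side4.png

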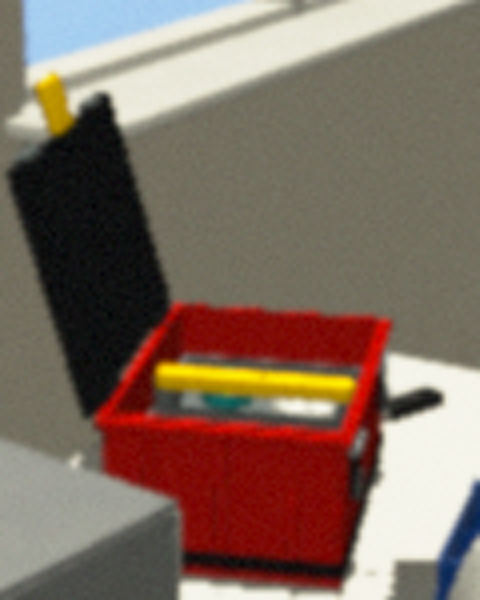

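View pics/top4.png

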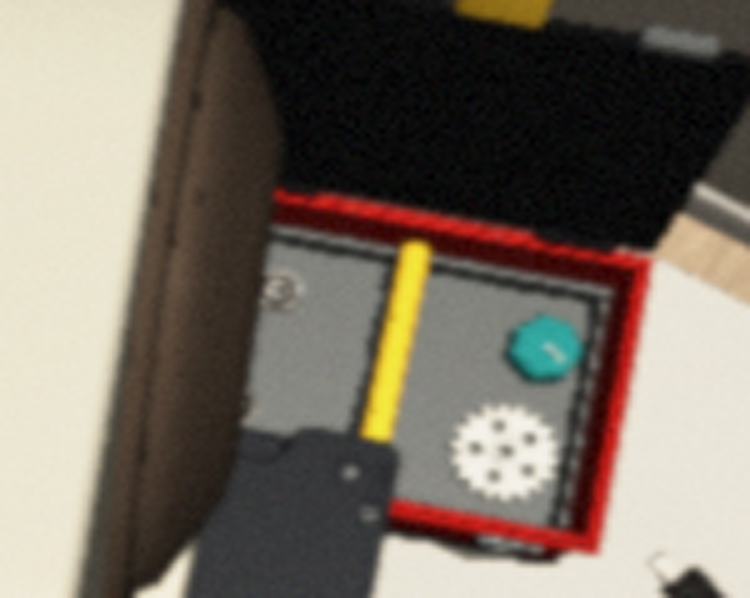

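The lid leans on its stop and the tray contents are visible. In the top crop the bar's centreline runs (415,245)–(378,438), with the knob at (545,350) and the gear at (503,452). In the side crop the bar runs (157,377)–(354,390).

Run:
```python
from h import *
S=lambda p:(np.array(p)+.5)/4-.5+[190,90]
T=lambda p:(np.array(p)+.5)/np.array([5,4.6])-.5+[216,108]
print("bar back end",tri(S((157,371)),T((415,243))),"model",B(.066,0,.096),"front",B(-.066,0,.096))
P=cam("top");Ps=cam("side")
on=lambda P,uv,z:least_squares(lambda v:proj(P,[v[0],v[1],z])-uv,[.6,-.2]).x
a,b=on(P,T((415,245)),.096),on(P,T((378,438)),.096)
c,s=np.cos(YAW),np.sin(YAW); M=np.array([[c,s],[-s,c]])
print("bar line in box frame",M@(a-C),M@(b-C))
for n,u in dict(cornerFR=(600,548),cornerBR=(650,258)).items(): print(n,M@(on(P,T(u),.104)-C))
for n,u in dict(BLs=(178,304),FRs=(350,428),FLs=(388,322),BRs=(100,422)).items(): print(n,M@(on(Ps,S(u),.104)-C))
for u in((157,371),(354,384)): print("bar side",M@(on(Ps,S(u),.096)-C))
```

```text
bar back end [ 0.63278178 -0.24534862  0.0942341 ] model [ 0.63720354 -0.24781005  0.096     ] front [ 0.50759646 -0.22278995  0.096     ]
bar line in box frame [0.06095203 0.00164496] [-0.04297086  0.00035516]
cornerFR [-0.07818296 -0.10900811]
cornerBR [ 0.07448153 -0.10829093]
BLs [ 0.0688138  -0.10593048]
FRs [-0.07902833  0.09709181]
FLs [-0.08199281 -0.09765519]
BRs [0.06986963 0.1171753 ]
bar side [0.05932134 0.00654073]
bar side [-0.07062133  0.00428456]
```

Run:
```python
from h import *
g=B(-.004,.001,.072); q=Q(0)
manip.servo_line(g+[0,0,.13],q,vel=.25)
manip.servo_line(g+[0,0,.03],q,vel=.15)
manip.servo_line(g,q,vel=.06); manip.sleep(.3)
f0=manip.current_force();m0=manip.current_wrist_torque();print("down",f0.round(2),(manip.current_tool_pos()-g).round(4))
effector.close(f_grip=35); manip.sleep(.2)
print(manip.current_finger_gap(),manip.current_gripper_force(),(manip.current_force()-f0).round(2))
if manip.current_finger_gap()>.01:
    manip.servo_line(g+[0,0,.012],q,vel=.03); manip.sleep(.5)
    print("lift",(manip.current_force()-f0).round(2),(manip.current_wrist_torque()-m0).round(3),(manip.current_tool_pos()-g).round(4),manip.current_finger_gap())
print(manip.current_clock())
cv2.imwrite("pics/side5.png",cv2.resize(viewer.get_image("side")[120:240,190:310,::-1],None,fx=5,fy=5,interpolation=cv2.INTER_CUBIC))
```

```text
down [-0.37 -0.48 -0.18] [ 0.0002 -0.0001  0.0003]
0.013250234304651918 34.98744249343872 [ 0.26 -0.69  1.17]
lift [-0.01  0.62 -2.08] [-0.034  0.012 -0.008] [-0.     -0.      0.0119] 0.013655800735543696
19.5333
```

View pics/side5.png

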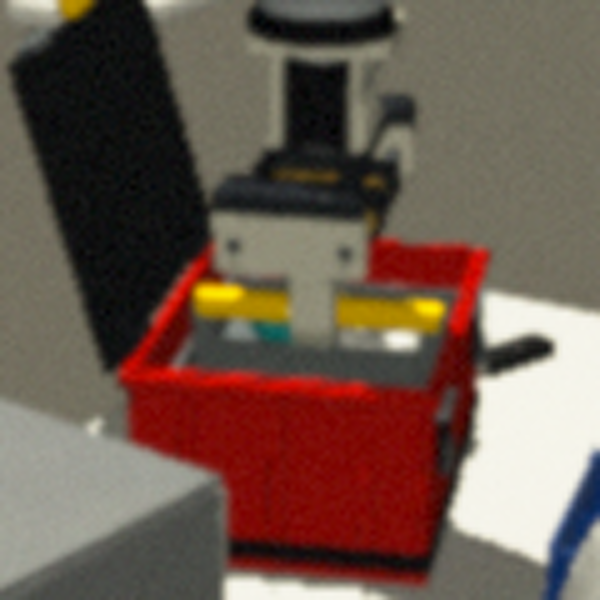

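The bar, (195,297)–(445,315), is parallel to the rim, so the tray is level and lifted about 12 mm. I'll continue straight up.

Run:
```python
from h import *
g=B(-.004,.001,.072); q=Q(0)
manip.servo_line(g+[0,0,.07],q,vel=.05); print(manip.current_force().round(2),manip.current_wrist_torque().round(3))
manip.servo_line(g+[0,0,.142],q,vel=.06); manip.sleep(1)
print(manip.current_force().round(2),manip.current_wrist_torque().round(3),manip.current_tool_pos(),manip.current_finger_gap(),manip.current_clock())
a=cv2.resize(viewer.get_image("side")[80:230,185:315,::-1],(400,460),interpolation=cv2.INTER_CUBIC)
b=cv2.resize(viewer.get_image("top")[98:248,216:366,::-1],(400,460),interpolation=cv2.INTER_CUBIC)
cv2.imwrite("pics/end.png",np.hstack([a,b]))
```

```text
[ 0.61  0.12 -1.96] [-0.027  0.019  0.023]
[ 0.35 -0.03 -2.29] [ 0.002 -0.036  0.024] [ 0.56866372 -0.23354893  0.21400238] 0.01355453746947459 23.2417
```

View pics/end.png

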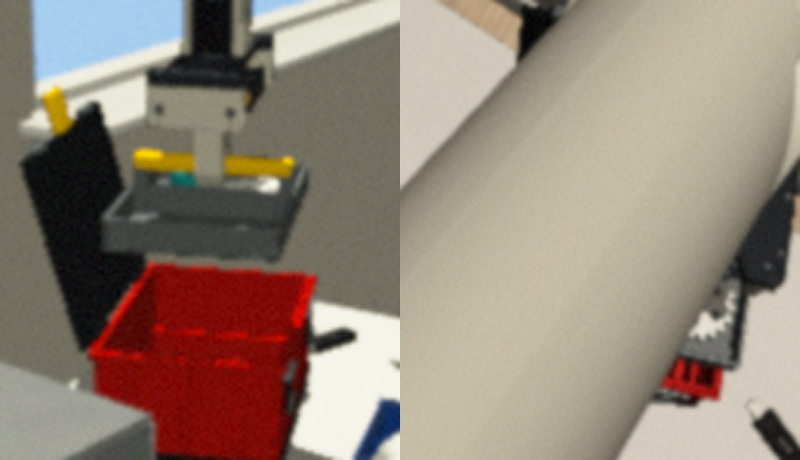

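The tray hangs level: its lower edge at (105,250)–(285,262) is parallel to the rim below. The parts visible are still in it, and the lid is on its stop.

```bash
python3 -c "
from bench import manip
print(manip.hand_in())"
```

```text
the job is handed in; nothing more can be done
None
```

The job is handed in at about 23 s: the lid rests back on its stop, and the arm holds the tray level about 8 cm above the rim; the gear and knob show in the last pictures, but the arm hid the two bearings, so I could not check those.

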